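Clamp the board in the test fixture and hold its recessed reset button

ROBOT

A 7-joint arm with a two-finger parallel gripper is mounted at the origin on the work surface. World frame = base frame: x ahead of the robot, y to its left, z up, the work surface at z = 0. Lengths are in m, angles in rad, forces in N, time in s.
With the tool pointing down it reaches from about 0.425 to 0.95 m from the base axis. Payload 16.7 kg.
Tool frame: the origin (TCP) lies midway between the tips of the shut fingers; the grasp point (between the pads) lies 19 mm behind it; z points along the fingers, y is the direction in which the jaws open and shut (so a half turn about z gives the same grasp; the last joint's range is limited). The gripper opens to 94 mm and grips with 3 to 60 N. Pads are 16 mm wide; open, the fingers measure 119 mm over their backs; the gripper's body (75 mm by 177 mm) begins 78 mm behind the grasp point.
Start: joints at [-1.45, 0.426, 0.074, 1.606, -0.034, 1.111, -0.067], TCP at [0.18, 0.651, 0.184] pointing down, gripper open.
Joint ranges: [-2.85, 2.85], [-0.5, 2.14], [-1.23, 1.37], [0.21, 2.46], [-1.02, 4.16], [0.16, 2.05], [-2.73, 2.73]. Speed limits (rad/s): [1.89, 1.89, 2.39, 2.39, 3.01, 3.01, 3.01].

INTERFACE

Orientations are given as a 3x3 rotation matrix whose columns are the frame's x, y, z axes.
In Python, from bench import robot gives the robot as it stands. Calls block until the motion is done:
- robot.move_pose(position, orientation): joint-space move of the TCP to a pose.
- robot.servo_line(position, frame=None, speed=0.15, f_stop=None): straight line of the TCP; frame=None keeps the orientation; speed is the mean speed in m/s. With f_stop (N) it stops when the force on the tool has changed by that much, and returns True; else False.
- robot.goto_joints(angles): joint-space move.
- robot.gripper_to(opening, grip_force=None): opening from 0.0 (shut) to 1.0 (fully open); grip_force is the grip in N (None keeps the last); returns when the fingers have stopped.
- robot.pause(seconds).
- robot.inverse_kinematics(position, orientation): joint angles nearest the present ones, or None.
- robot.state(): the state.
- robot.read_camera(name): name is "scene" or "top" or "wrist"; returns a dict with "pixels" (480x640x3 uint8, blue, green, red), "camera_matrix" (3x3 intrinsics, pixels), "xyz" and "attitude" of the camera in the world. Camera axes: x right, y down, z forward; pixel columns grow to the right and rows downward; lengths in m; the calibration is good to about 2 mm. A picture is of the moment at which its call begins. There is no depth.
A pose or a line that the arm cannot do raises robot.PlanningError and nothing moves.
- robot.job_done(): hands the job in, once; it reports no verdict.
The state is a dict: "clock": time; "qpos": joint angles; "joint_velocities": joint speeds; "joint_efforts": joint torques, N m; "eef_pos": TCP position; "tool_rot": TCP orientation; "contact_force": force on the tool from outside, world axes, zero at the start; "moment": the same for the moment, N m; "width": opening from 0.0 (shut) to 1.0 (fully open).
Only numpy, scipy, OpenCV 4.12 (cv2) and the standard library are available. Lean on these libraries where they do the work, as an engineer would, in place of code of your own. Each camera call takes 0.05 s, during which the arm holds its last target. There are 200 camera calls.

TASK

Pull the black ball-knobbed lever on the right of the test fixture until it clicks into the green notch, without letting it run on to the black notch, so that the clear pressure plate comes down on the board. Then take the orange-handled stylus out of the tool block, reach its white shaft down through the red-ringed hole in the plate and press the board's red reset button fully down, without ramming it and without disturbing the other things on the bench. Keep it pressed: finish while you still hold the stylus and the button down, with the lever still in the green notch.

Things in the scene. Friction and masses are not known exactly. Their poses are not given: they have to be found in the camera images.
- jig: the test fixture, fixed to the table: grey box 220 (x) x 236 (y) x 70 mm high, four steel guide posts (12 mm thick, tops 155 mm above the table, at x +-80, y +-85 mm), a green controller board on top under a clear plate. Origin on the table under its centre; x points from its front (robot side) to its back, y to its left, z up; it may stand turned about z.
- clamp_lever (a joint): angle of the fixture's lever, rad; its axis runs along the jig's y. At value q it leans (q - 0.35) rad from upright towards the jig's -x (the robot): 0 = fully open, leaning away. Starts at 0 to 0.25. Green notch at 1.0, black notch (wrong) at 1.4, stop 1.46. Friction holds it where it is left; moving it takes about 1 N at the knob.
- lever_knob (a point): centre of the lever's black ball knob, 26 mm diameter, on a 10 mm steel stem, 145 mm from the pivot; pinched from above across the jig's y (fingers on its two y sides) or pushed. 181 mm above the table at lever 0, 160 mm in the green notch. It swings over the top towards the robot as the lever value grows.
- lever_pivot (a point): centre of the lever's pivot, in the plane in which the knob swings: at x +10, y -152, z +45 mm in the jig's frame (right side of the fixture). Its axes are the jig's. The lever drives the clear pressure plate down by rack and pinion, 22 mm from lever value 0 to 1.0.
- green_notch (a point): where the knob's centre is when the lever sits in the green-painted notch (fixed to the jig): 88 mm towards the jig's -x of the pivot and 115 mm above it. A spring plunger on the lever rides on the notched quadrant; within about 0.07 rad of the notch it clicks in and centres the lever to within 0.02; leaving a notch takes 5 to 6 N at the knob.
- access_hole (a point): centre of the upper mouth of the round access hole in the clear pressure plate (190 x 246 x 10 mm): 14 mm diameter, through, marked by a flat red ring of 24 mm outer diameter. At x -12, y +20 mm in the jig's frame, 130 mm above the table at lever 0, 108 mm in the green notch. Two unmarked 10 mm holes are within 50 mm of it.
- reset_button (a joint): how far the recessed reset button is pressed, m: 0 = released, 0.0035 = bottom. Spring loaded: about 1.5 N starts it, 5 N holds it at the bottom. It springs back when let go.
- button_top (a point): centre of the top of the red reset button's cap, right under the access hole; at rest 88 mm above the table, 20 mm below the plate's top face when the lever is in the green notch. z up.
- button_cap: the red round cap of the reset button, 12 mm diameter, standing on the board; moves down as it is pressed. Crushed by more than 35 N.
- tool_block: light wooden block, fixed to the table, 64 (x) x 174 (y) x 80 mm high, with three holes of 10 mm, 55 mm apart along its y (at y -55, 0, +55), each holding one upright tool; the stylus may be in any of them. Origin on the table under its centre.
- stylus: orange round-handled stylus with a black band and a white shaft, about 35 g, upright in the block, its handle resting on the block's top. Origin at the centre of the handle's underside (80 mm above the table at the start), z up along it. Handle 16 mm diameter, 65 mm long (top 7 mm tapering); shaft 6 mm diameter, 70 mm long, below the handle, round-ended.
- stylus_grip (a point): a good grasp point on the stylus's handle, on its axis 35 mm above the handle's underside, 105 mm above the shaft's end.
- stylus_tip (a point): the lower end of the stylus's white shaft.
- driver_blue: bystander, loose, must stay in its hole: blue-handled screwdriver in the block, handle 22 mm thick, 65 mm high above the block; origin under its handle.
- driver_green: bystander, loose, must stay in its hole: dark green nut driver with a yellow band in the block, handle 22 mm thick, 65 mm high above the block; origin under its handle.
- multimeter: bystander, loose, must stay where it is: red and black multimeter lying flat, 165 x 84 x 44 mm; origin at the centre of its underside.
- solder_spool: bystander, loose, must stay where it is: red solder spool, 56 mm diameter, 40 mm high; origin at the centre of its underside.
- side_cutters: bystander, loose, must stay where it is: red-handled side cutters lying flat, about 140 x 70 x 15 mm; origin at the centre of its underside, at the joint of the jaws.
- spare_board: bystander, loose, must stay where it is: brown spare circuit board, 90 x 65 x 16 mm; origin at the centre of its underside.
- flux_bottle: bystander, loose, must stay where it is: small white bottle with a red cap, 38 mm diameter, 85 mm high; origin at the centre of its underside.
- parts_tray: bystander, loose, must stay where it is: blue three-part tray of resistors, 75 x 115 x 24 mm; origin at the centre of its underside.

How it is judged:
By the outcome, as a careful person would: the job done as asked, in the order asked, and still so for the second after the job is handed in, while the arm keeps its last pose, push and grip.
It also fails if it takes over 56 s, if anything falls off the work surface, if the arm or the gripper's body presses on something with over 40 N, if the wrist force passes 120 N, or if a joint passes its speed limit or range.

## Working session

There is one attempt and no reset: what is moved stays moved. The work goes in short steps, each a Python script; the robot and the scene stay as the last script left them, time stands still between calls to the robot, and variables do not carry over. Pictures are saved under pics/ and viewed, about 8 in all and at most 12, crops included, and the job is handed in when it is done.

```bash
mkdir -p pics; ls; python3 - <<'E'
from bench import robot
import cv2
for n in("scene","top"):
    c=robot.read_camera(n); cv2.imwrite(f"pics/{n}0.png",c["pixels"]); print(n,c["camera_matrix"],c["xyz"],c["attitude"])
print(robot.state())
E
```

```text
pics
scene [[495.81187286   0.         314.1696766 ]
 [  0.         495.81187286 242.88233493]
 [  0.           0.           1.        ]] [1.13875364 0.37756012 1.02730334] [[-0.56277669  0.65474238 -0.5045739 ]
 [ 0.82642585  0.43281848 -0.36012288]
 [-0.0173988  -0.61966167 -0.78467617]]
top [[607.85464248   0.         314.92191373]
 [  0.         607.85464248 236.93708803]
 [  0.           0.           1.        ]] [ 0.35540947 -0.03490844  1.58033752] [[ 0.01544651 -0.99016155  0.13907378]
 [-0.99986176 -0.01443999  0.00824347]
 [-0.00615414 -0.13918189 -0.99024771]]
{'clock': 0.1, 'qpos': array([-1.45050176,  0.42662504,  0.07386046,  1.60655862, -0.03407483,
        1.11080669, -0.06707949]), 'joint_velocities': array([-7.60798684e-04,  1.02958207e-06,  4.54536704e-05, -1.27806879e-03,
        1.53531832e-03,  8.68191785e-04,  1.27560746e-03]), 'joint_efforts': array([ 7.02204459e-03, -9.37469816e+01,  3.67701173e+00, -4.55048776e+01,
       -4.84538893e-02,  1.69938704e-02,  8.92110620e-05]), 'eef_pos': array([0.1798378 , 0.65015585, 0.18356863]), 'tool_rot': array([[-9.63823763e-01,  2.66540262e-01, -2.03823896e-04],
       [ 2.66540321e-01,  9.63823118e-01, -1.12021844e-03],
       [-1.02133133e-04, -1.13402044e-03, -9.99999352e-01]]), 'contact_force': array([-0.79371997, -0.31758614, -0.00696098]), 'moment': array([-0.0367198 ,  0.00070278, -0.01412055]), 'width': 0.9939611626511778}
```

View pics/scene0.png

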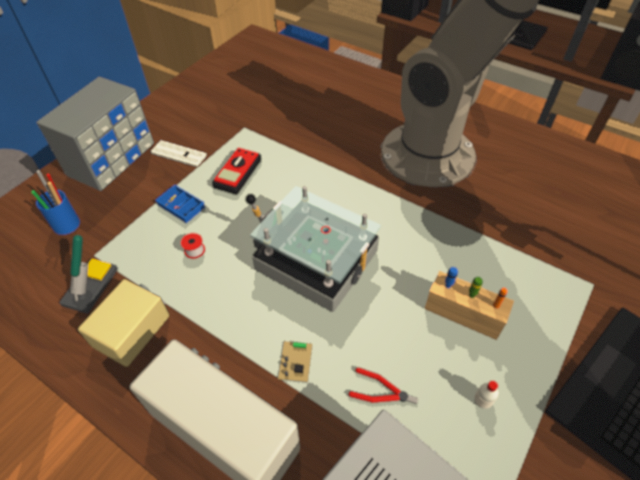

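View pics/top0.png

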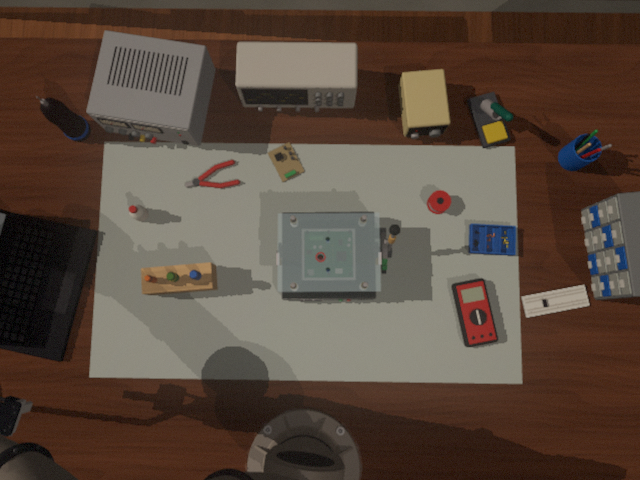

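The top view shows the ring at about (320,257), the knob at about (394,231) and the orange stylus at about (148,278), in the leftmost block hole. In the scene view the stylus is at (501,297) and the knob at (251,199). Next I'll measure these and look closer at the jig.

```bash
cat > h.py <<'E'
import numpy as np, cv2
from bench import robot
def ray(c,u,v):
    K=np.array(c["camera_matrix"]);R=np.array(c["attitude"])
    d=R@np.linalg.solve(K,[u,v,1.]);return np.array(c["xyz"]),d/np.linalg.norm(d)
def plane(c,u,v,z):
    o,d=ray(c,u,v);return o+d*(z-o[2])/d[2]
def tri(r):
    A=sum(np.eye(3)-np.outer(d,d) for o,d in r);b=sum((np.eye(3)-np.outer(d,d))@o for o,d in r)
    return np.linalg.solve(A,b)
def proj(c,p):
    q=np.array(c["attitude"]).T@(np.array(p)-c["xyz"]);q=np.array(c["camera_matrix"])@q;return q[:2]/q[2]
def blobs(img,lo,hi,box,mina=3):
    x0,y0,x1,y1=box;h=cv2.cvtColor(img[y0:y1,x0:x1],cv2.COLOR_BGR2HSV)
    m=cv2.inRange(h,np.array(lo),np.array(hi));n,_,s,ce=cv2.connectedComponentsWithStats(m)
    return sorted([(int(s[i,4]),*(ce[i]+[x0,y0]).round(1),*(int(t) for t in s[i,:4]+[x0,y0,0,0])) for i in range(1,n) if s[i,4]>=mina],reverse=True)
E
python3 - <<'E'
from h import *
t=robot.read_camera("top");s=robot.read_camera("scene")
for n,c,bx in(("top",t,dict(ring=(308,245,332,269),knob=(384,220,404,245),sty=(138,265,160,292))),("scene",s,dict(ring=(315,220,336,240),knob=(240,190,262,212),sty=(490,283,512,312)))):
    im=c["pixels"]
    print(n,"ring",blobs(im,(0,110,60),(8,255,255),bx["ring"])[:3],blobs(im,(172,110,60),(180,255,255),bx["ring"])[:3])
    print("knob",blobs(im,(0,0,0),(180,255,50),bx["knob"])[:3])
    print("sty",blobs(im,(2,170,60),(13,255,255),bx["sty"])[:3])
a=cv2.resize(t["pixels"][200:310,265:415],None,fx=5,fy=5,interpolation=cv2.INTER_CUBIC)
cv2.imwrite("pics/c1.png",a)
E
```

```text
top ring [(30, np.float64(319.9), np.float64(256.9), 316, 252, 9, 10), (6, np.float64(320.0), np.float64(257.5), 319, 257, 3, 2)] []
knob [(72, np.float64(394.6), np.float64(229.5), 390, 225, 10, 10)]
sty [(22, np.float64(147.1), np.float64(277.9), 145, 276, 5, 5)]
scene ring [(9, np.float64(328.6), np.float64(230.0), 327, 227, 4, 6), (3, np.float64(323.0), np.float64(231.7), 322, 231, 3, 2)] [(3, np.float64(326.0), np.float64(231.7), 325, 231, 3, 2)]
knob [(42, np.float64(250.1), np.float64(199.0), 247, 196, 7, 8)]
sty [(123, np.float64(499.7), np.float64(298.4), 493, 288, 14, 20)]
```

View pics/c1.png

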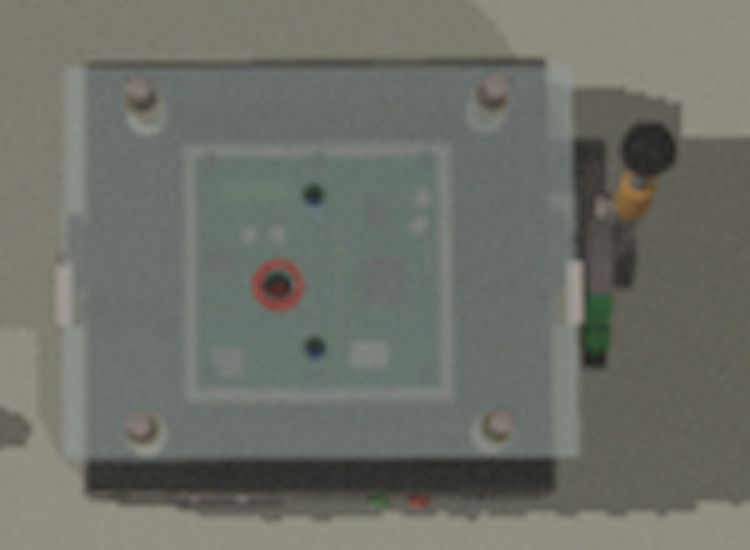

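The crop shows the post tops at about (141,89), (492,87), (143,421) and (498,420) in crop pixels, with the ring at (278,285) and the knob at (649,149). The lever is leaning away and the board isn't turned much. I'll fit the jig pose to the posts.

```bash
python3 - <<'E'
from h import *
t=robot.read_camera("top");s=robot.read_camera("scene")
f=lambda u,v:((u+.5)/5-.5+265,(v+.5)/5-.5+200)
P=np.array([plane(t,*f(*p),.155)[:2] for p in[(141,89),(492,87),(143,421),(498,420)]])
J=np.array([[.08,.085],[.08,-.085],[-.08,.085],[-.08,-.085]])
A=J-J.mean(0);B=P-P.mean(0);yaw=np.arctan2((A[:,0]*B[:,1]-A[:,1]*B[:,0]).sum(),(A*B).sum())
R=np.array([[np.cos(yaw),-np.sin(yaw)],[np.sin(yaw),np.cos(yaw)]]);c=P.mean(0)
print("jig",c,"yaw",yaw,"res mm",((J@R.T+c-P)*1e3).round(1).tolist())
kn=tri([ray(t,394.6,229.5),ray(s,250.1,199)]);kl=R.T@(kn[:2]-c)
print("knob",kn,"jig",kl,"pred y -.152; q est", .35-np.arctan2(kl[0]-.01,kn[2]-.045),"len",np.hypot(kl[0]-.01,kn[2]-.045))
rg=tri([ray(t,319.9,256.7),ray(s,326.3,230.3)]);print("ring tri",rg,"jig",R.T@(rg[:2]-c))
for z in(.13,.125):r=plane(t,319.9,256.7,z);print("ring",z,r,R.T@(r[:2]-c))
st=plane(t,147.1,277.9,.143);print("sty",st, "tri", tri([ray(t,147.1,277.9),ray(s,499.7,298.4)]))
print("reproj sty in scene",proj(s,[st[0],st[1],.08]),proj(s,[st[0],st[1],.145]))
# block ends & other tools
im=t["pixels"]
print([ (b,plane(t,b[1],b[2],.145)[:2]) for b in blobs(im,(100,100,40),(125,255,255),(185,263,206,288))[:2]])
print([ (b,plane(t,b[1],b[2],.145)[:2]) for b in blobs(im,(35,80,20),(90,255,255),(160,263,185,290))[:2]])
w=robot.inverse_kinematics
np.savez("jig.npz",c=c,R=R,yaw=yaw,knob=kn,sty=st)
E
```

```text
jig [ 0.52445066 -0.05507172] yaw 0.02152000783770658 res mm [[0.8, 1.3], [1.1, -1.7], [-1.3, 2.1], [-0.7, -1.7]]
knob [ 0.57147432 -0.20780367  0.18452214] jig [ 0.04372623 -0.15370845] pred y -.152; q est 0.11282295294237027 len 0.14354053856496488
ring tri [ 0.51156905 -0.03480057  0.12474756] jig [-0.01244243  0.02054365]
ring 0.13 [ 0.51141419 -0.03551271  0.13      ] [-0.01261258  0.01983501]
ring 0.125 [ 0.51195201 -0.03551479  0.125     ] [-0.01207493  0.01982135]
sty [0.45347069 0.37316512 0.143     ] tri [0.45640953 0.37799753 0.11463211]
reproj sty in scene [495.32786983 304.89787574] [503.67567907 288.73207426]
[((43, np.float64(193.1), np.float64(274.1), 190, 271, 7, 7), array([0.4639627, 0.2640172]))]
[((49, np.float64(170.3), np.float64(276.1), 167, 273, 8, 7), array([0.45841779, 0.31783275])), ((3, np.float64(176.3), np.float64(279.3), 176, 279, 2, 2), array([0.45106232, 0.30325659]))]
```

Everything agrees with the given sizes: ring within 1 mm, lever length 143.5 against 145 mm, q about 0.11. I'll move over the knob and check with the wrist camera.

```bash
cat >> h.py <<'E'
d=np.load("jig.npz");C=d["c"];RJ=d["R"];YAW=float(d["yaw"])
def down(a):  # tool pointing down, tool y at angle a from world x
    y=np.array([np.cos(a),np.sin(a),0]);z=np.array([0,0,-1.]);return np.column_stack([np.cross(y,z),y,z])
def jig(x,y,z): return np.array([*(RJ@[x,y]+C),z])
def knob(q): return jig(.01-.145*np.sin(q-.35),-.153,.045+.145*np.cos(q-.35))
OK=down(np.pi/2+YAW)
DZ=np.array([0,0,-.019])
E
python3 - <<'E'
from h import *
k=knob(.11);print(k,d["knob"])
for p in(k+[0,0,.08],k+DZ,knob(1.)+DZ): print(robot.inverse_kinematics(p,OK))
robot.gripper_to(.5)
robot.move_pose(k+[0,0,.08],OK)
w=robot.read_camera("wrist");cv2.imwrite("pics/w1.png",w["pixels"])
print(robot.state()["clock"],robot.state()["eef_pos"],proj(w,k),proj(w,d["knob"]))
E
```

```text
[ 0.57219955 -0.20707944  0.18584401] [ 0.57147432 -0.20780367  0.18452214]
[-0.42134879  0.33582127  0.8611664   1.69728522 -0.26824174  1.23226144
  2.09464697]
[-0.44803071  0.47511657  0.93429516  1.81593417 -0.43258685  1.07062281
  2.23954566]
[-0.59889519  0.3204702   1.09754183  2.08523259 -0.35533127  0.93727318
  2.2856847 ]
4.525 [ 0.57247096 -0.20647041  0.26572736] [316.14512791 235.38665325] [315.26050305 234.07597462]
```

View pics/w1.png

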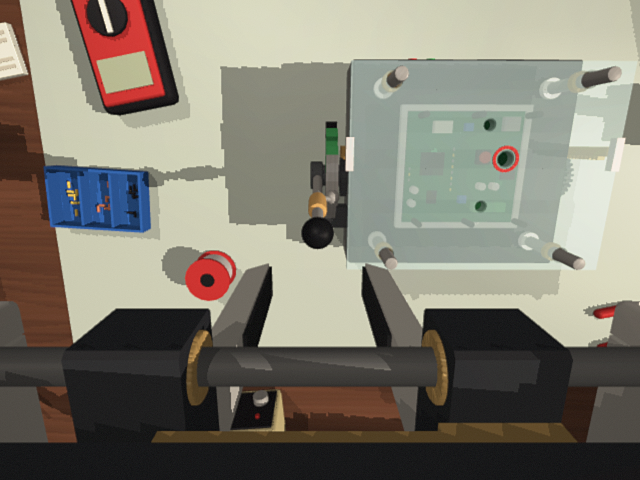

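In the wrist view the knob is at (318,233), 2 px from the prediction, and the ring is at about (505,158). I'll pinch the knob and swing the lever.

```bash
python3 - <<'E'
from h import *
w=robot.read_camera("wrist");b=blobs(w["pixels"],(0,140,80),(6,255,255),(480,140,530,180))+blobs(w["pixels"],(174,140,80),(180,255,255),(480,140,530,180))
print(b[:3])
p=plane(w,b[0][3]+b[0][5]/2-.5,b[0][4]+b[0][6]/2-.5,.1276);print("ring wrist",p,"pred",jig(-.012,.02,.1276))
kk=blobs(w["pixels"],(0,0,0),(180,255,45),(296,212,342,252))[0];print(kk,plane(w,kk[1],kk[2],.1858))
q=.11;k=knob(q)
f=lambda s:(robot.state()["clock"],(robot.state()["contact_force"]).round(1).tolist(),round(robot.state()["width"],3))
print("hit",robot.servo_line(k+DZ,speed=.1,f_stop=6),f(0))
robot.gripper_to(0.,15);print("grip",f(0),"expect",.026/.094)
for q in list(np.arange(.2,.9,.1))+[.88,.94,.97,1.0]:
    robot.servo_line(knob(q)+DZ,speed=.06)
    print(round(q,2),f(0))
E
```

```text
[(208, np.float64(505.5), np.float64(158.3), 493, 146, 26, 26)]
ring wrist [ 0.51091577 -0.03601366  0.1276    ] pred [ 0.51202307 -0.03533457  0.1276    ]
(876, np.float64(320.1), np.float64(230.5), 302, 212, 40, 37) [ 0.56812079 -0.20411219  0.1858    ]
hit False (5.7167, [0.4, -0.3, -0.4], 0.498)
grip (6.225, [-0.9, 5.1, 3.7], 0.252) expect 0.2765957446808511
0.2 (6.5917, [-1.0, 5.6, 3.2], 0.255)
0.3 (6.9833, [-2.0, 6.3, 3.8], 0.254)
0.4 (7.375, [-4.1, 6.4, 8.1], 0.251)
0.5 (7.7667, [-1.8, 7.6, 9.0], 0.249)
0.6 (8.1583, [-5.2, 7.6, 10.8], 0.253)
0.7 (8.55, [-4.2, 7.3, 8.7], 0.251)
0.8 (8.9417, [-4.6, 7.4, 5.6], 0.257)
0.88 (9.2833, [-2.9, 6.9, 1.7], 0.262)
0.94 (9.575, [-7.9, 5.5, -1.1], 0.259)
0.97 (9.825, [-5.5, 6.1, 0.9], 0.258)
1.0 (10.075, [-3.9, 6.3, 3.0], 0.256)
```

```bash
python3 - <<'E'
from h import *
robot.gripper_to(.5)
robot.servo_line(knob(1.)+[0,0,.09],speed=.2)
w=robot.read_camera("wrist");cv2.imwrite("pics/w2.png",w["pixels"])
g=jig(-.078,-.152,.160)
print(robot.state()["clock"],"pred q=1",proj(w,g),[(q,proj(w,knob(q)).round(1).tolist()) for q in(.9,.95,1.05,1.1,1.4)],"ring",proj(w,jig(-.012,.02,.108)))
t=robot.read_camera("top");s=robot.read_camera("scene")
print("top",proj(t,g),"scene",proj(s,g))
E
```

```text
11.375 pred q=1 [317.70051761 232.93897072] [(0.9, [316.5, 250.2]), (0.95, [316.5, 241.6]), (1.05, [316.5, 225.4]), (1.1, [316.5, 217.8]), (1.4, [316.5, 181.3])] ring [488.90547129 284.3348057 ]
top [393.77934817 282.71054969] scene [281.50002936 175.89506342]
```

View pics/w2.png

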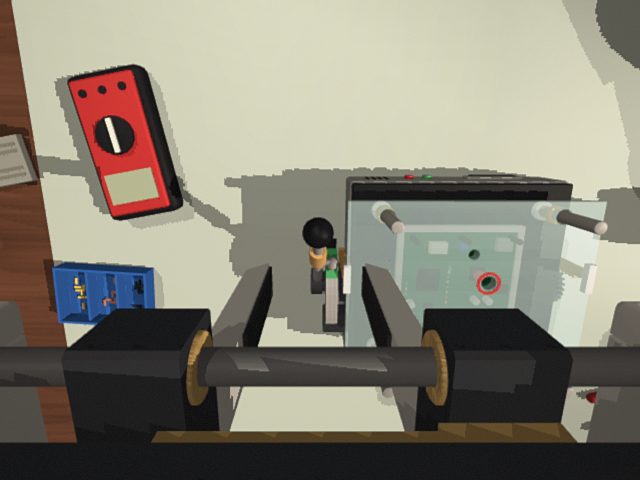

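The knob is at (318,232.5) against a prediction of (317.7,232.9), and the ring at (488.5,284) against (488.9,284.3). So the lever sits in the green notch and the plate is down. Next is the stylus.

```bash
cat >> h.py <<'E'
S=np.array([.4535,.3735]);OS=down(.096)  # stylus xy; tool y along the block's x
E
python3 - <<'E'
from h import *
robot.servo_line(knob(1.)+[0,0,.15],speed=.25)
h=jig(-.012,.02,.20)
for O in(OS,down(.096+np.pi)):
    print([robot.inverse_kinematics(p,O) for p in(np.array([*S,.25]),np.array([*S,.096]),h)])
robot.move_pose(np.array([*S,.25]),OS)
robot.gripper_to(.5)
w=robot.read_camera("wrist");cv2.imwrite("pics/w3.png",w["pixels"])
print(robot.state()["clock"],robot.state()["eef_pos"],proj(w,[*S,.145]),proj(w,[*S,.08]))
for b in blobs(w["pixels"],(3,170,60),(14,255,255),(0,0,640,330),40)[:4]:print(b)
E
```

```text
[array([-0.95770524,  0.23029333,  0.19103581,  1.7372541 , -0.04692246,
        1.17848116, -0.65764465]), array([-1.02670001,  0.38910882,  0.28652779,  1.90161071, -0.14072039,
        0.87016654, -0.57348329]), array([-0.7484123 ,  0.17208548,  0.78693365,  1.97936765, -0.1407161 ,
        1.04445132,  0.19812432])]
[array([-1.37237879,  0.27102754,  0.7086405 ,  1.75958093, -0.18953577,
        1.1804916 ,  2.62839559]), array([-0.99360382,  0.38596773,  0.24449869,  1.89962345, -0.11951654,
        0.86994822,  2.5484231 ]), array([-1.0715649 ,  0.31097581,  1.24242232,  1.98956368, -0.33588334,
        1.07323281, -2.72492456])]
14.425 [0.45367957 0.37326541 0.25009655] [317.95285786 226.45346953] [317.71723512 212.37262616]
(360, np.float64(318.0), np.float64(218.4), 310, 205, 17, 27)
```

View pics/w3.png

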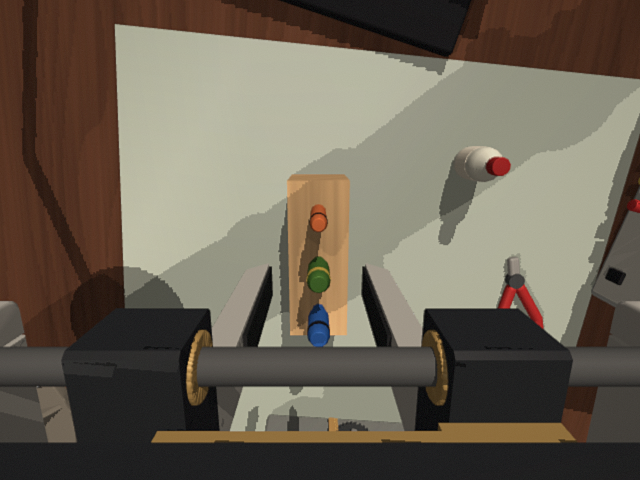

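The orange handle is at (318,218) with its top disc near (318,225), which matches the prediction (318,226). The jaws are aligned across the block, so I'll grasp and lift.

```bash
python3 - <<'E'
from h import *
f=lambda:(round(robot.state()["clock"],2),robot.state()["contact_force"].round(1).tolist(),round(robot.state()["width"],3),robot.state()["eef_pos"].round(4).tolist())
print(robot.servo_line([*S,.096],speed=.15,f_stop=6),f())
robot.gripper_to(0.,40);print(f(),"expect",.016/.094)
robot.servo_line([*S,.12],speed=.05);print(f())
robot.servo_line([*S,.29],speed=.15);print(f())
h=jig(-.012,.02,.29)
robot.move_pose(h,OS);print(f())
t=robot.read_camera("top");s=robot.read_camera("scene");w=robot.read_camera("wrist")
for n,c in(("top",t),("scene",s),("wrist",w)):
    print(n,"tip",proj(c,h-[0,0,.086]),"hole",proj(c,jig(-.012,.02,.108)),"knob",proj(c,jig(-.078,-.152,.16)))
a=cv2.resize(s["pixels"][90:290,220:420],None,fx=3,fy=3,interpolation=cv2.INTER_CUBIC)
cv2.imwrite("pics/s4.png",a);cv2.imwrite("pics/w4.png",w["pixels"])
E
```

```text
False (15.6, [0.2, 0.4, -0.4], 0.498, [0.454, 0.3739, 0.0968])
(16.21, [-0.5, 0.5, 2.7], 0.157, [0.4535, 0.3736, 0.0961]) expect 0.1702127659574468
(16.84, [0.8, 0.8, -0.1], 0.16, [0.4535, 0.3735, 0.1201])
(18.12, [-0.3, 0.4, -0.6], 0.158, [0.4532, 0.3732, 0.2891])
(19.65, [0.1, 0.4, -0.9], 0.162, [0.5123, -0.0341, 0.2899])
top tip [319.88915788 252.95756552] hole [319.81273581 257.41698866] knob [393.77934817 282.71054969]
scene tip [325.68721085 207.67591621] hole [325.6539505  234.77464197] knob [281.50002936 175.89506342]
wrist tip [317.9354857  233.54405144] hole [317.6395155  211.65685668] knob [241.86071417 378.51037702]
```

View pics/s4.png

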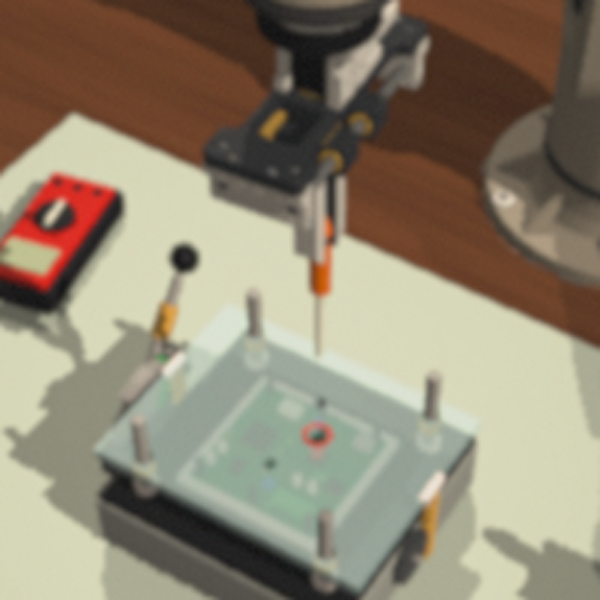

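View pics/w4.png

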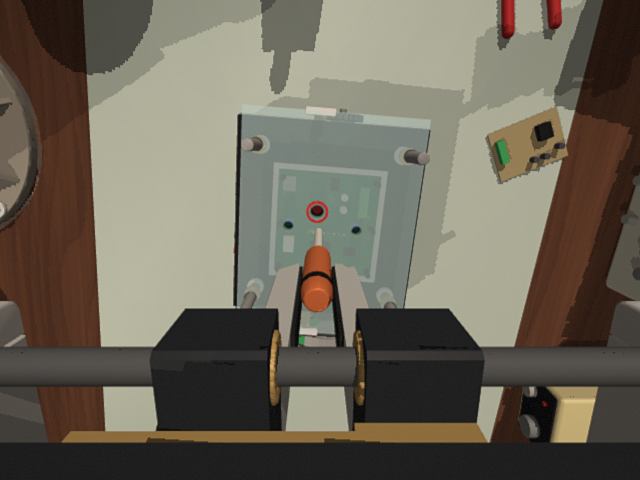

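Scene tip (326,208.6) and ring (325.5,234.8) match the predictions within 1 px, and the wrist view agrees. I'll descend with force stops.

```bash
python3 - <<'E'
from h import *
f=lambda:(round(robot.state()["clock"],2),robot.state()["contact_force"].round(1).tolist(),round(robot.state()["width"],3),"tip z",round(robot.state()["eef_pos"][2]-.086,4))
P=lambda z:jig(-.012,.02,z+.086)
robot.servo_line(P(.118),speed=.12);robot.pause(.3);print(f())
w=robot.read_camera("wrist");cv2.imwrite("pics/w5.png",w["pixels"])
print(robot.servo_line(P(.093),speed=.03,f_stop=3),f())
if f()[-1]<.096:
    robot.pause(.3);f0=robot.state()["contact_force"][2]
    z=.091
    while z>.080:
        robot.servo_line(P(z),speed=.01,f_stop=10);robot.pause(.1)
        F=robot.state()["contact_force"][2]-f0;print(round(z,4),round(F,2),f()[-1])
        if F>9:break
        z-=.001
    robot.pause(.5);print(f())
E
```

```text
(20.97, [-0.1, 0.2, -0.5], 0.16, 'tip z', np.float64(0.1184))
False (22.0, [-0.5, 0.6, -0.9], 0.159, 'tip z', np.float64(0.0931))
0.091 -1.16 0.091
0.09 -1.61 0.09
0.089 -0.49 0.089
0.088 0.1 0.088
0.087 1.15 0.0871
0.086 2.27 0.086
0.085 3.67 0.085
0.084 5.01 0.084
0.083 10.58 0.0835
(26.05, [-1.0, 0.2, 12.1], 0.161, 'tip z', np.float64(0.0835))
```

The force rose as a spring from 88 mm, reached about 5 N near 84 mm, then jumped to about 11–12 N. The button is at its stop, well under 35 N. One last look before handing in.

```bash
python3 - <<'E'
from h import *
s=robot.read_camera("scene");cv2.imwrite("pics/s6.png",s["pixels"])
b=blobs(s["pixels"],(0,0,0),(180,255,50),(270,164,293,188))[:1];print("knob",b,[(q,proj(s,knob(q)).round(1).tolist()) for q in(.9,1.,1.1,1.4)])
print(robot.state()["contact_force"])
E
```

```text
knob [(37, np.float64(280.9), np.float64(175.8), 278, 173, 7, 7)] [(0.9, [278.1, 176.2]), (1.0, [281.1, 175.7]), (1.1, [283.9, 175.8]), (1.4, [290.7, 179.1])]
[ 0.0879196  -0.09793227 10.6717917 ]
```

View pics/s6.png

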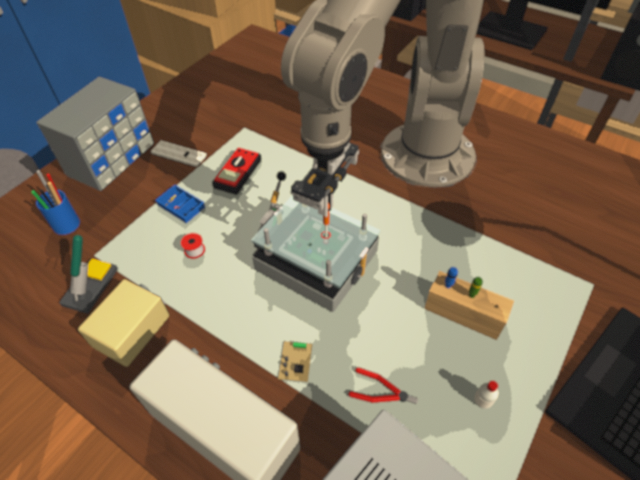

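The knob is at (280.9,175.8), which puts q at about 1.0. The stylus is in the ring at (326,235), and the bystanders are where they were at the start.

```bash
python3 -c "
from bench import robot
robot.job_done();print(robot.state()['clock'])"
```

```text
the job is handed in; nothing more can be done
the job is handed in; nothing more can be done
```

The job is handed in, at about 26 s of the 56 s allowed, with the button held down and the lever in the green notch.

- **Lever:** I pinched the knob and swung it along its arc to 1.0 rad, then let go. The last picture puts the knob within 0.3 px of the green-notch position, and the wrist view showed the plate down.
- **Stylus and button:** I gripped the stylus at about 40 N and passed its shaft through the red-ringed hole without touching the plate. The force rose like a spring from 88 mm and jumped at about 83.5 mm, so the button is at its stop. It is held there with about 11 N, well below the 35 N limit.
- **Bench:** By eye, the last picture shows both drivers still in the block and the other things where they were.

**Disagreements:**
- The stylus tip reads about 1 mm below the nominal pressed height of 84.5 mm, which fits calibration error or slight give.
- A rough wrist-camera fix on the knob was about 5 mm off, because the colour mask took in part of the stem. I kept the two-camera value.
- While I held the knob there was a side force of 5 to 8 N, from being slightly off-centre.

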